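# Stand the cheese trier in its holder

## Robot

A 6-joint arm with a two-finger parallel gripper is mounted at the origin on the work surface. World frame = base frame: x ahead of the robot, y to its left, z up, the work surface at z = 0. Lengths are in m, angles in rad, forces in N, time in s.
With the tool pointing down it reaches from about 0.375 to 0.975 m from the base axis. Payload 3.8 kg.
Tool frame: the origin (TCP) lies at the very end of the fingers, on their centre line; the grasp point (between the pads) lies 19 mm behind it; z points along the fingers, y is the direction in which the jaws open and shut (so a half turn about z gives the same grasp; the last joint's range is limited). The gripper opens to 85 mm and grips with 20 to 120 N. Pads are 22 mm wide; open, the fingers measure 114 mm over their backs; the gripper's body (76 mm by 85 mm) begins 54 mm behind the grasp point. The pads swing forward as they close: fully open they stand 13 mm farther back than shut.
Start: joints at [-1.378, 0.264, 1.604, -0, 1.274, -0.037], TCP at [0.154, -0.657, 0.231] pointing down, gripper open.
Joint ranges: [-2.63, 2.63], [-0.94, 2.18], [0.31, 2.57], [-1.31, 4.45], [0, 2.66], [-2.55, 2.55]. Speed limits (rad/s): [2.57, 2.57, 3.14, 3.14, 3.14, 3.14].

## Interface

Orientations are given as a rotation vector (axis times angle).
In Python, from workcell import bot, viewer gives the robot as it stands.
- The arm moves only by the tool jog_arm, never from a script. Its argument "motion" is a list of rows, each an object of numbers: "dx", "dy", "dz": the shift along the world's x, y, z in cm; "turn": the turn about the world's z in rad. A call has 1 to 12 rows; each row shifts and turns the commanded pose from where the row before left it; what a row does not reach is not made up. A row lasts 1/12 s, in which the tool goes at most 41.7 mm and 7.16 degrees, less where a joint would pass 70% of its speed; a pose out of reach is approached as far as the arm can. A call is refused whole if a number of a shift passes 4.17 or a number of a turn 0.125, either way. A call with a gripper value outside its range is refused whole. "fingers" is the finger opening in cm, from 0 to 8.54, set as the call begins (left out, the last holds). The fingers move at their own pace and stop on an object; "grip_force" is the grip in N (left out, the last holds). Time passes only in rows, so rows that do not move let the fingers close. It gives the time, the measured TCP pose, the force and the opening at its end, in the units of the state.
- bot.read_state(): the state, without advancing time (a new reading comes with each control period).
- viewer.read_camera(name): name is "scene" or "top" or "wrist"; returns (picture, depth): 480x640x3 uint8, red, green, blue; 480x640 float32, m along the optical axis (not along the pixel's ray), 0 where there is no reading.
- viewer.camera_info(name): a dict with "vertical_fov" (degrees; the focal length in pixels is half the picture's height over the tangent of half this angle, whatever the lens; pixels are square), "cx", "cy" (the principal point, pixels), "R" (3x3) and "t" (3): a world point X has camera coordinates R X + t. Camera axes: x right, y down, z forward; pixel columns grow to the right and rows downward; lengths in m; the calibration is good to about 2 mm. A picture is of the moment at which its call begins: read the wrist's pose just before it. camera_info takes no time and is no camera call; for the wrist camera it gives the pose at the moment of the call.
- bot.finish_job(): hands the job in, once; it reports no verdict.
The state is a dict: "time": time; "q": joint angles; "joint_vel": joint speeds; "joint_torque": joint torques, N m; "tool_pos": TCP position; "tcp_rot": TCP orientation; "wrist_force": force on the tool from outside, world axes, zero at the start; "torque": the same for the moment, N m; "width": opening from 0.0 (shut) to 1.0 (fully open).
Only numpy, scipy, OpenCV 4.12 (cv2) and the standard library are available. Lean on these libraries where they do the work, as an engineer would, in place of code of your own. Each camera call takes 0.05 s, during which the arm holds its last target. There are 200 camera calls.

## Task

Pick up the cheese trier from the slatted rest by its ball knob and, holding it up clear of everything, ease your grip so that it swings to hang straight down, then nip it again. Lower it blade first into the tall narrow steel holder and let go only when the blade is down at the bottom, so that it is left standing there. Leave the cheese knife that lies beside it on the rest where it is.

Things in the scene. Friction and masses are not known exactly. Their poses are not given: they have to be found in the camera images.
- trier_knob (a point): centre of the steel ball knob (28 mm diameter) at one end of the cheese trier, the place to pinch. At the start it is 50 mm above the table and overhangs the rest's near batten towards the robot, over or beside the 10 mm thick base board. x axis: from the knob along the tool to the blade's tip; z up as it lies
- trier: the trier, about 0.33 kg: ball knob, thin neck, dark wooden grip (20 x 20 mm, 40 mm long), round steel blade 18 mm thick. It lies level across two battens of a slatted rest. Origin 90 mm from the knob (centre of mass 104 mm); axes as trier_knob. Pinched hard on the ball it sags part-way and stays aslant; eased to 4 to 12 N it swings about the ball and hangs plumb in about 1 s, under 3 N it drops; gripped hard again it stays so
- trier_tip (a point): centre of the end face of the trier's blade, 180 mm from the knob's centre; same axes as trier_knob
- holder_floor (a point): centre of the inner floor, 5 mm above the table, of the tall narrow stainless steel holder: a fixed upright round tube, 60 mm inside diameter, 66 mm outside, its open mouth 105 mm above the table, on a flat round foot of 92 mm diameter. z up.
- knife_mid (a point): middle of the cheese knife that lies parallel to the trier on the same rest, 100 mm to one side or the other: flat steel blade 30 mm wide, wooden handle 22 mm wide, 180 mm long overall, 20 mm high; to be left alone
Not all that is in view belongs to the job. What is shaped like the part that bears holder_floor but purple is not meant. What is shaped like the trier but purple is not meant.

How it is judged:
On the way, in this order (a step that is already met when the one before it is completed fails the run):
1. the trier hangs plumb from the fingers, clear of everything: within 15 degrees of vertical, tip more than 20 mm above the holder's floor level, not over the holder (horizontal distance between trier_knob and trier_tip below 0.0466 m and z of trier_tip in the frame of holder_floor above 0.02 m and contact force between the fingers and trier above 0.5 N and horizontal distance between trier_tip and holder_floor above 0.05 m), for 0.2 s.
2. the blade is down in the holder, tip within 25 mm of its floor, while still held (horizontal distance between trier_tip and holder_floor below 0.03 m and z of trier_tip in the frame of holder_floor below 0.025 m and contact force between the fingers and trier above 0.5 N), for 0.05 s.
At the end, for the whole second after the job is handed in: The trier stands settled (slower than 0.2 m/s) in the steel holder, blade tip within 12 mm of the holder's floor and inside its bore, knob at the top (at least 150 mm above the floor), released, and the cheese knife is within 30 mm of where it was (horizontal distance between trier_tip and holder_floor below 0.03 m and z of trier_tip in the frame of holder_floor below 0.012 m and z of trier_knob in the frame of holder_floor above 0.15 m and linear speed of trier below 0.2 m/s and distance of knife_mid from where it was at the start of the episode below 0.03 m); the robot touches nothing.
It fails at once if the cheese knife is moved by more than 30 mm (distance of knife_mid from where it was at the start of the episode above 0.03 m).
It also fails if it takes over 64 s, if anything falls off the work surface, if the arm or the gripper's body presses on something with over 40 N, if the wrist force passes 120 N, or if a joint passes its speed limit or range.

## Working session

There is one attempt and no reset: what is moved stays moved. The work goes in short steps, Python scripts to look and compute and a tool call to move; the robot and the scene stay as the last step left them, time stands still between calls to the robot, and variables do not carry over. Pictures are saved under pics/ and viewed, about 8 in all and at most 12, crops included, and the job is handed in when it is done.

Besides the shell and the picture viewer there is one more tool, called after "Request:" in YAML: its name, and indented under it one key for each argument. jog_arm: Moves the arm, as the interface text tells. Its arguments: {"type":"object","properties":{"motion":{"type":"array"},"fingers":{"type":"number"},"grip_force":{"type":"number"}},"required":["motion"]}

```bash
mkdir -p pics; cat > h.py <<'E'
from workcell import bot, viewer
import numpy as np, cv2
def grab(name, tag):
    i=viewer.camera_info(name); p,d=viewer.read_camera(name)
    cv2.imwrite(f'pics/{tag}.png',p[:,:,::-1]); np.savez(f'pics/{tag}.npz',p=p,d=d,R=i['R'],t=i['t'],f=240/np.tan(np.radians(i['vertical_fov'])/2),c=[i['cx'],i['cy']])
    return p,d
def world(tag):
    z=np.load(f'pics/{tag}.npz'); v,u=np.mgrid[:480,:640]; d=z['d']
    C=np.stack([(u-z['c'][0])*d/z['f'],(v-z['c'][1])*d/z['f'],d],-1)
    W=(C-z['t'])@z['R']; W[d==0]=np.nan
    return W,z['p']
E
python3 - <<'E'
from h import *
s=bot.read_state();print(s)
for n in('top','scene'):
    grab(n,n+'0');print(viewer.camera_info(n))
E
```

```text
{'time': 0.0, 'q': array([-1.37789551e+00,  2.64755464e-01,  1.60538781e+00, -1.39989480e-05,
        1.27367407e+00, -3.68800256e-02]), 'joint_vel': array([-0.00084278, -0.00101108,  0.0025507 , -0.00107458, -0.00045583,
       -0.0004318 ]), 'joint_torque': array([ 6.73573504e-04, -5.15110517e+01, -3.67312610e+01, -4.35618367e-04,
        1.30118037e-02,  1.66676838e-06]), 'tool_pos': array([ 0.15360769, -0.65654073,  0.22995299]), 'tcp_rot': array([-3.11867821e+00, -3.59897652e-01,  2.93082225e-04]), 'wrist_force': array([-0.06902776, -1.0384226 , -0.11327398]), 'torque': array([-0.02028383,  0.07148843, -0.01536883]), 'width': 1.001964469719795}
{'vertical_fov': 53.629456934309395, 'cx': 319.8558569672499, 'cy': 231.4475543366633, 'R': array([[-0.02007508, -0.99963125, -0.01828553],
       [-0.99748409,  0.02126897, -0.06762483],
       [ 0.06798881,  0.01688195, -0.99754324]]), 't': array([-0.00970537,  0.53481335,  0.83299179])}
{'vertical_fov': 56.91089825856019, 'cx': 322.242367414474, 'cy': 240.58014560489633, 'R': array([[ 0.68646916,  0.72711286,  0.00818494],
       [ 0.47239073, -0.43737149, -0.76521446],
       [-0.55281741,  0.52916262, -0.64372341]]), 't': array([-0.35135442, -0.21992063,  1.08307486])}
```

View pics/top0.png

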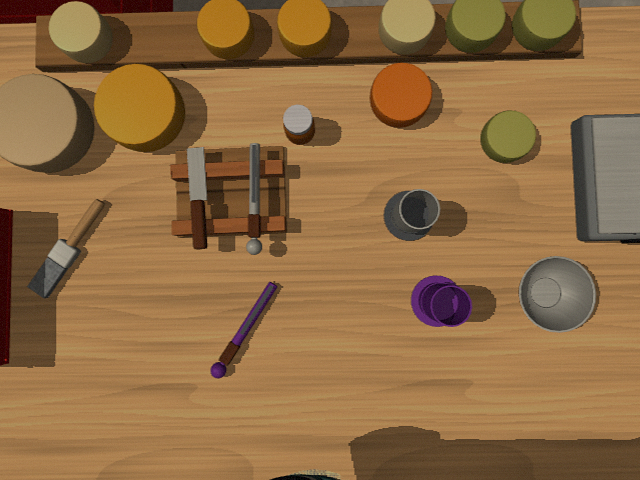

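View pics/scene0.png

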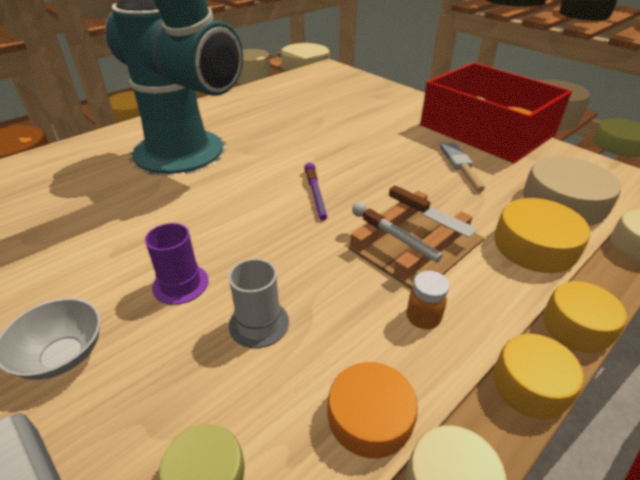

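The top view shows these candidates:
- **Trier:** the steel-knobbed one on the rest, knob at (254,246), tip at about (255,146). The purple one, knob at (218,370), is a decoy.
- **Holder:** the steel one, mouth at (419,210). The purple one at (440,303) is a decoy, and the bowl at (557,293) is not a holder.
- **Knife:** at (198,195), to be left alone.

I'll take the steel trier and steel holder, then measure both and check them in a close crop.

```bash
python3 - <<'E'
from h import *
W,p=world('top0')
def pts(x0,x1,y0,y1,zl,zh):
    w=W[y0:y1,x0:x1].reshape(-1,3); return w[(w[:,2]>zl)&(w[:,2]<zh)]
k=pts(240,268,236,258,.045,.08)
a=np.c_[2*k,np.ones(len(k))]; s=np.linalg.lstsq(a,(k**2).sum(1),rcond=None)[0]
print('knob fit',s[:3],np.sqrt(s[3]+s[:3]@s[:3]),'mean',k.mean(0),len(k),k[:,2].max())
b=pts(240,268,140,212,.045,.08); print('blade',len(b),b.mean(0),b.min(0),b.max(0))
m,_=cv2.fitLine(b[:,:2].astype('f4'),2,0,.01,.01).ravel().reshape(2,2),0;print(m[0])
r=pts(390,445,185,235,.097,.115);(c,rad)=cv2.minEnclosingCircle(r[:,:2].astype('f4'));print('rim',c,rad,np.median(r,0),len(r))
f=pts(380,445,185,245,.002,.012);print('foot',np.nanmin(f,0),np.nanmax(f,0))
kn=pts(185,210,145,250,.03,.08);print('knife',kn.min(0),kn.max(0))
z=np.load('pics/top0.npz')
def pix(u,v,h):
    ray=z['R'].T@np.array([(u-z['c'][0])/z['f'],(v-z['c'][1])/z['f'],1]);o=-z['R'].T@z['t'];return o+ray*(h-o[2])/ray[2]
print('knob pix',pix(254,246,.05),'tip',pix(255,145,.05),'rim',pix(419.5,210,.105))
c1=cv2.resize(p[130:270,160:300],(560,560),interpolation=2);c2=cv2.resize(p[170:260,365:455],(240,240));o=np.zeros((560,800,3),'u1');o[:,:560]=c1;o[:240,560:]=c2
cv2.imwrite('pics/crop0.png',o[:,:,::-1])
E
```

```text
knob fit [0.5106698  0.09356799 0.05111432] 0.014183400904222883 mean [0.51027412 0.09214514 0.05945286] 235 0.0672642183526809
blade 721 [0.62946884 0.09070427 0.05754519] [0.56906946 0.08175347 0.04735894] [0.68861707 0.10022197 0.06410279]
[ 0.999796   -0.02019803]
rim (0.5615348219871521, -0.1816614866256714) 0.033257994800806046 [ 0.56300438 -0.18313724  0.10495305] 312
foot [ 0.50795378 -0.24901955  0.00200082] [ 0.61852593 -0.12927335  0.01108557]
knife [0.50662106 0.17178093 0.03454641] [0.68739404 0.21634056 0.06504724]
knob pix [0.50957718 0.09282355 0.05      ] tip [0.68640461 0.08918056 0.05      ] rim [ 0.55970113 -0.18309545  0.105     ]
```

View pics/crop0.png

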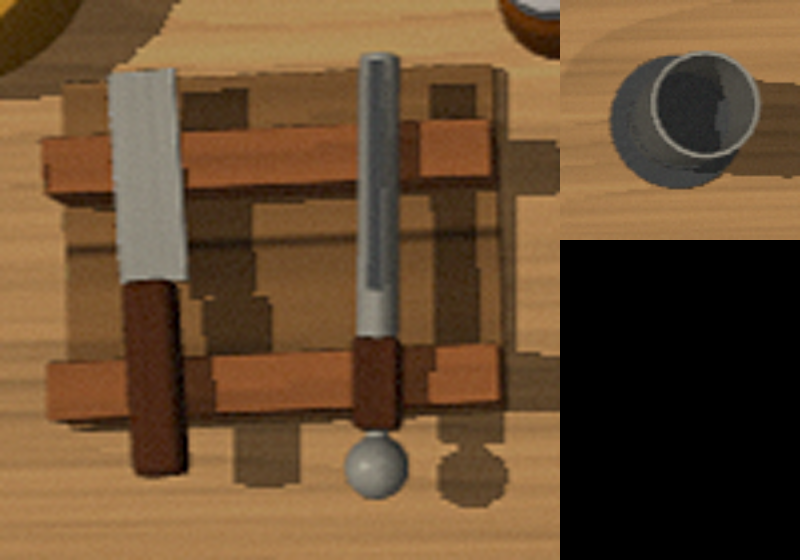

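The crop confirms it: a steel trier with a ball knob at lower middle, the knife to its left with a clear gap, and a grey steel holder. The knob is at (0.510, 0.093) and the holder axis at (0.5615, -0.182). I'm moving above the knob, turned so the jaws close across the tool.

Request:
jog_arm:
  motion:
    - {"dx": 2.5, "dy": 3, "turn": -0.02}
    - {"dx": 2.5, "dy": 3, "turn": -0.02}
    - {"dx": 2.5, "dy": 3, "turn": -0.02}
    - {"dx": 2.5, "dy": 3, "turn": -0.02}
    - {"dx": 2.5, "dy": 3, "turn": -0.02}
    - {"dx": 2.5, "dy": 3, "turn": -0.02}
    - {"dx": 2.5, "dy": 3, "turn": -0.02}
    - {"dx": 2.5, "dy": 3, "turn": -0.02}
    - {"dx": 2.5, "dy": 3, "turn": -0.02}
    - {"dx": 2.5, "dy": 3, "turn": -0.02}
    - {"dx": 2.5, "dy": 3, "turn": -0.02}
    - {"dx": 2.5, "dy": 3, "turn": -0.02}
  fingers: 8.5

```text
validation failed for argument at $.mo...
```

Request:
jog_arm:
  motion:
    - {"dx": 0.4, "dy": 3.25}
    - {"dx": 0.4, "dy": 3.25}
    - {"dx": 0.4, "dy": 3.25}
    - {"dx": 0.4, "dy": 3.25, "dz": -0.7}
    - {"dx": 0.4, "dy": 3.25, "dz": -0.7}
    - {"dx": 0.4, "dy": 3.25, "dz": -0.7}
    - {"dx": 0.4, "dy": 3.25, "dz": -0.7}
    - {"dx": 0.4, "dy": 3.25, "dz": -0.7}
    - {"dx": 0.4, "dy": 3.25, "dz": -0.7}
    - {"dx": 0.4, "dy": 3.25, "dz": -0.7}
    - {"dx": 0.4, "dy": 3.25, "dz": -0.7}
    - {"dx": 0.4, "dy": 3.25, "dz": -0.7}

```text
validation failed for argument at $.mo...
```

Request:
jog_arm:
  motion:
    - {}
    - {}
    - {}

```text
validation failed for argument at $.mo...
```

```bash
python3 - <<'E'
from h import *
grab('wrist','w1'); s=bot.read_state();print(s['tool_pos'],s['tcp_rot'],s['time'],s['q'])
W,p=world('w1')
m=(W[...,2]>.045)&(W[...,2]<.08)&(abs(W[...,0]-.51)<.02)&(abs(W[...,1]-.093)<.025)
k=W[m]; print(len(k))
if len(k)>20:
    k=k[k[:,0]<.522]; a=np.c_[2*k,np.ones(len(k))]; s=np.linalg.lstsq(a,(k**2).sum(1),rcond=None)[0]
    print(s[:3],np.sqrt(s[3]+s[:3]@s[:3]),k.min(0),k.max(0))
E
```

```text
[ 0.15363157 -0.65671129  0.2302452 ] [-3.11915277e+00 -3.59977671e-01  2.46458801e-04] 0.15 [-1.37790519e+00  2.64593731e-01  1.60504853e+00 -2.22059405e-05
  1.27369364e+00 -3.69032814e-02]
0
```

View pics/w1.png

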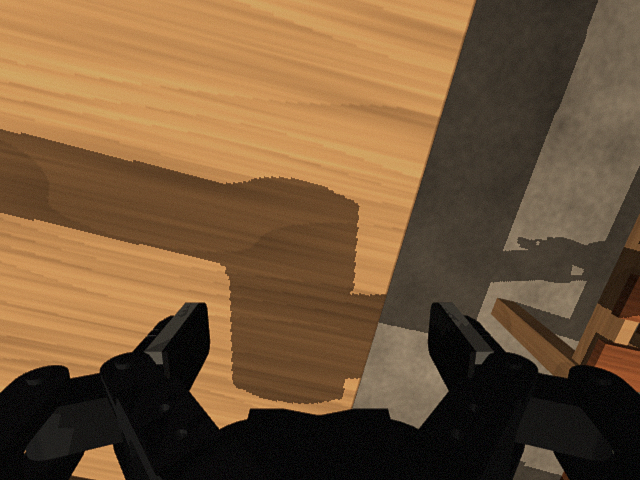

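The moves were refused, so the wrist picture only shows the start spot: fingers over the bare table edge. I'll try again with all four keys in each row.

Request:
jog_arm:
  motion:
    - {"dx": 2.5, "dy": 3, "dz": 0, "turn": -0.02}
    - {"dx": 2.5, "dy": 3, "dz": 0, "turn": -0.02}
    - {"dx": 2.5, "dy": 3, "dz": 0, "turn": -0.02}
    - {"dx": 2.5, "dy": 3, "dz": 0, "turn": -0.02}
    - {"dx": 2.5, "dy": 3, "dz": 0, "turn": -0.02}
    - {"dx": 2.5, "dy": 3, "dz": 0, "turn": -0.02}
    - {"dx": 2.5, "dy": 3, "dz": 0, "turn": -0.02}
    - {"dx": 2.5, "dy": 3, "dz": 0, "turn": -0.02}
    - {"dx": 2.5, "dy": 3, "dz": 0, "turn": -0.02}
    - {"dx": 2.5, "dy": 3, "dz": 0, "turn": -0.02}
    - {"dx": 2.5, "dy": 3, "dz": 0, "turn": -0.02}
    - {"dx": 2.5, "dy": 3, "dz": 0, "turn": -0.02}
  fingers: 8.5

```text
time: 1.15
tool_pos: [0.4544, -0.2955, 0.2312]
tcp_rot: [-3.142, 0.018, 0.0]
wrist_force: [1.2, -1.8, -1.1]
width: 0.997
```

Request:
jog_arm:
  motion:
    - {"dx": 0.46, "dy": 3.24, "dz": 0, "turn": -0.001}
    - {"dx": 0.46, "dy": 3.24, "dz": 0, "turn": -0.001}
    - {"dx": 0.46, "dy": 3.24, "dz": -0.5, "turn": -0.001}
    - {"dx": 0.46, "dy": 3.24, "dz": -0.5, "turn": -0.001}
    - {"dx": 0.46, "dy": 3.24, "dz": -0.5, "turn": -0.001}
    - {"dx": 0.46, "dy": 3.24, "dz": -0.5, "turn": -0.001}
    - {"dx": 0.46, "dy": 3.24, "dz": -0.5, "turn": -0.001}
    - {"dx": 0.46, "dy": 3.24, "dz": -0.5, "turn": -0.001}
    - {"dx": 0.46, "dy": 3.24, "dz": -0.5, "turn": -0.001}
    - {"dx": 0.46, "dy": 3.24, "dz": -0.5, "turn": -0.001}
    - {"dx": 0.46, "dy": 3.24, "dz": -0.5, "turn": 0}
    - {"dx": 0.46, "dy": 3.24, "dz": -0.5, "turn": 0}

```text
time: 2.15
tool_pos: [0.5087, 0.0932, 0.1809]
tcp_rot: [3.141, -0.032, -0.0]
wrist_force: [0.3, -0.2, -0.1]
width: 0.995
```

Request:
jog_arm:
  motion:
    - {"dx": 0, "dy": 0, "dz": 0, "turn": 0}
    - {"dx": 0, "dy": 0, "dz": 0, "turn": 0}
    - {"dx": 0, "dy": 0, "dz": 0, "turn": 0}

```text
time: 2.4
tool_pos: [0.5086, 0.0914, 0.181]
tcp_rot: [3.141, -0.03, -0.001]
wrist_force: [0.6, -0.8, -0.0]
width: 0.993
```

```bash
python3 - <<'E'
from h import *
grab('wrist','w2'); s=bot.read_state();print(s['tool_pos'],s['tcp_rot'],s['time'],s['q'])
W,p=world('w2')
m=(W[...,2]>.045)&(W[...,2]<.08)&(abs(W[...,0]-.51)<.02)&(abs(W[...,1]-.093)<.025)
k=W[m]; print(len(k))
if len(k)>20:
    k=k[k[:,0]<.522]; a=np.c_[2*k,np.ones(len(k))]; s=np.linalg.lstsq(a,(k**2).sum(1),rcond=None)[0]
    print(s[:3],np.sqrt(s[3]+s[:3]@s[:3]),k.min(0),k.max(0))
E
```

```text
[0.50879704 0.09082856 0.18122922] [ 3.14088328e+00 -3.21246193e-02 -4.26799442e-04] 2.45 [ 1.28797643e-01  2.30221387e-03  1.99376196e+00 -5.51158696e-04
  1.14587320e+00  1.72027635e+00]
1183
[0.50985439 0.09463577 0.05061217] 0.013533833337323432 [0.49742776 0.08096546 0.04797303] [0.52199665 0.10850339 0.06612223]
```

View pics/w2.png

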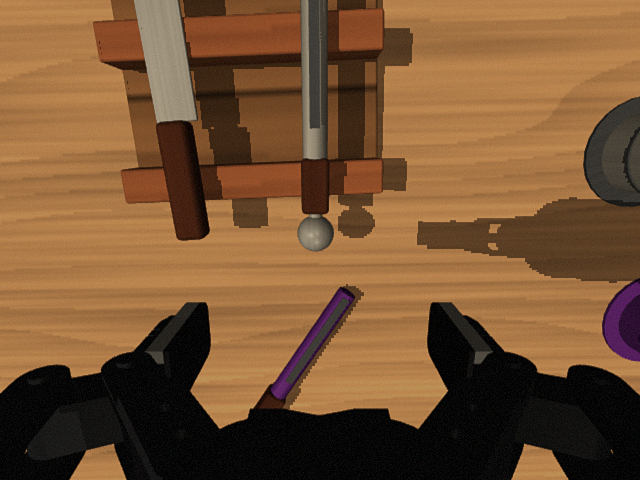

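The wrist view shows the steel knob at (315,233), midway between the jaws, with the knife clear to the left. The two knob measurements agree within about 1–2 mm. I'm descending to pinch.

Request:
jog_arm:
  motion:
    - {"dx": 0.1, "dy": 0.3, "dz": -3, "turn": 0}
    - {"dx": 0, "dy": 0, "dz": -3, "turn": 0}
    - {"dx": 0, "dy": 0, "dz": -3, "turn": 0}
    - {"dx": 0, "dy": 0, "dz": -2.5, "turn": 0}
    - {"dx": 0, "dy": 0, "dz": -2, "turn": 0}
    - {"dx": 0, "dy": 0, "dz": -1.7, "turn": 0}
    - {"dx": 0, "dy": 0, "dz": 0, "turn": 0}
    - {"dx": 0, "dy": 0, "dz": 0, "turn": 0}
    - {"dx": 0, "dy": 0, "dz": 0, "turn": 0}

```text
time: 3.2
tool_pos: [0.511, 0.0938, 0.0305]
tcp_rot: [-3.141, 0.034, -0.003]
wrist_force: [0.8, 0.2, 0.1]
width: 0.994
```

Request:
jog_arm:
  motion:
    - {"dx": 0, "dy": 0, "dz": 0, "turn": 0}
    - {"dx": 0, "dy": 0, "dz": 0, "turn": 0}
    - {"dx": 0, "dy": 0, "dz": 0, "turn": 0}
    - {"dx": 0, "dy": 0, "dz": 0, "turn": 0}
    - {"dx": 0, "dy": 0, "dz": 0, "turn": 0}
    - {"dx": 0, "dy": 0, "dz": 0, "turn": 0}
    - {"dx": 0, "dy": 0, "dz": 0, "turn": 0}
    - {"dx": 0, "dy": 0, "dz": 0, "turn": 0}
    - {"dx": 0, "dy": 0, "dz": 0, "turn": 0}
    - {"dx": 0, "dy": 0, "dz": 0, "turn": 0}
    - {"dx": 0, "dy": 0, "dz": 0, "turn": 0}
    - {"dx": 0, "dy": 0, "dz": 0, "turn": 0}
  fingers: 0
  grip_force: 60

```text
time: 4.2
tool_pos: [0.5104, 0.0947, 0.0301]
tcp_rot: [-3.141, 0.031, -0.001]
wrist_force: [-2.1, -0.5, 5.5]
width: 0.293
```

Request:
jog_arm:
  motion:
    - {"dx": 0, "dy": 0, "dz": 0, "turn": 0}
    - {"dx": 0, "dy": 0, "dz": 0, "turn": 0}
    - {"dx": 0, "dy": 0, "dz": 1, "turn": 0}
    - {"dx": 0, "dy": 0, "dz": 1, "turn": 0}
    - {"dx": 0, "dy": 0, "dz": 1, "turn": 0}
    - {"dx": 0, "dy": 0, "dz": 1, "turn": 0}
    - {"dx": 0, "dy": 0, "dz": 0, "turn": 0}

```text
time: 4.78
tool_pos: [0.5116, 0.0948, 0.072]
tcp_rot: [-3.141, 0.032, -0.006]
wrist_force: [1.2, 0.7, -2.7]
width: 0.295
```

```bash
python3 - <<'E'
from h import *
grab('scene','s1'); grab('wrist','w3')
a=cv2.imread('pics/s1.png')[120:320,280:520]; b=cv2.imread('pics/w3.png')
cv2.imwrite('pics/m1.png',np.hstack([cv2.resize(a,(480,400)),cv2.resize(b,(320,240)).copy() if 0 else cv2.resize(b[80:480,160:480],(320,400))]))
E
```

```text
(no output)
```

View pics/m1.png

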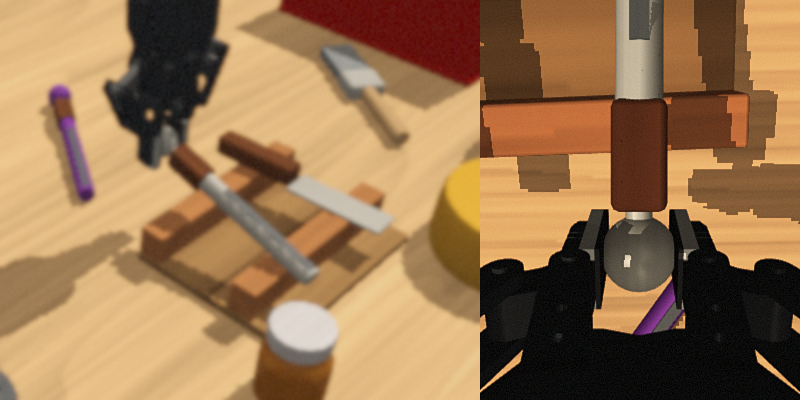

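Scene and wrist views show the ball squarely between the pads, with the trier still resting on the far batten and the knife undisturbed. I'm lifting it and shifting away from the rest.

Request:
jog_arm:
  motion:
    - {"dx": 0, "dy": 0, "dz": 2, "turn": 0}
    - {"dx": 0, "dy": 0, "dz": 2, "turn": 0}
    - {"dx": 0, "dy": 0, "dz": 2, "turn": 0}
    - {"dx": 0, "dy": 0, "dz": 2, "turn": 0}
    - {"dx": 0, "dy": 0, "dz": 2, "turn": 0}
    - {"dx": 0, "dy": -1, "dz": 2, "turn": 0}
    - {"dx": 0, "dy": -2, "dz": 2, "turn": 0}
    - {"dx": 0, "dy": -2, "dz": 2, "turn": 0}
    - {"dx": 0, "dy": -2, "dz": 2, "turn": 0}
    - {"dx": 0, "dy": -2, "dz": 1, "turn": 0}
    - {"dx": 0, "dy": -1, "dz": 0, "turn": 0}
    - {"dx": 0, "dy": 0, "dz": 0, "turn": 0}

```text
time: 5.88
tool_pos: [0.5099, -0.0071, 0.2591]
tcp_rot: [3.141, -0.036, 0.0]
wrist_force: [-0.7, -0.1, -3.5]
width: 0.298
```

Request:
jog_arm:
  motion:
    - {"dx": 0, "dy": 0, "dz": 0, "turn": 0}
    - {"dx": 0, "dy": 0, "dz": 0, "turn": 0}
    - {"dx": 0, "dy": 0, "dz": 0, "turn": 0}
  grip_force: 8

```text
time: 6.13
tool_pos: [0.509, -0.0045, 0.2575]
tcp_rot: [-3.141, 0.03, 0.005]
wrist_force: [0.8, -0.2, -3.6]
width: 0.294
```

```bash
python3 -c "
from h import *
s=bot.read_state();print(s['torque'],s['width'])"
```

```text
[0.04218728 0.27682994 0.01251478] 0.29426934341681754
```

Request:
jog_arm:
  motion:
    - {"dx": 0, "dy": 0, "dz": 0, "turn": 0}
    - {"dx": 0, "dy": 0, "dz": 0, "turn": 0}
    - {"dx": 0, "dy": 0, "dz": 0, "turn": 0}
    - {"dx": 0, "dy": 0, "dz": 0, "turn": 0}
    - {"dx": 0, "dy": 0, "dz": 0, "turn": 0}
    - {"dx": 0, "dy": 0, "dz": 0, "turn": 0}
    - {"dx": 0, "dy": 0, "dz": 0, "turn": 0}
    - {"dx": 0, "dy": 0, "dz": 0, "turn": 0}
    - {"dx": 0, "dy": 0, "dz": 0, "turn": 0}
    - {"dx": 0, "dy": 0, "dz": 0, "turn": 0}
    - {"dx": 0, "dy": 0, "dz": 0, "turn": 0}
    - {"dx": 0, "dy": 0, "dz": 0, "turn": 0}

```text
time: 7.13
tool_pos: [0.5099, -0.0055, 0.2593]
tcp_rot: [-3.141, 0.032, -0.0]
wrist_force: [0.4, -0.2, -2.8]
width: 0.294
```

```bash
python3 - <<'E'
from h import *
s=bot.read_state();print(s['torque'],s['width'],s['wrist_force'])
grab('scene','s2'); 
cv2.imwrite('pics/m2.png',cv2.resize(cv2.imread('pics/s2.png')[40:340,150:500],(700,600)))
E
```

```text
[-0.02747903  0.28742063  0.02707843] 0.2939964543337634 [ 0.41565229 -0.16329038 -2.82101742]
```

View pics/m2.png

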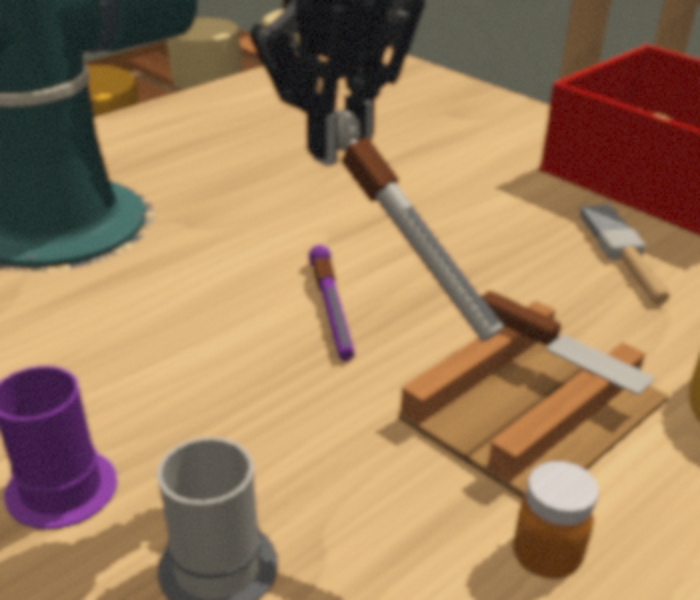

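The trier hangs aslant, about 30° below level, and hasn't swung. Grip force alone didn't ease it, so I'm re-sending the finger target together with the force.

Request:
jog_arm:
  motion:
    - {"dx": 0, "dy": 0, "dz": 0, "turn": 0}
    - {"dx": 0, "dy": 0, "dz": 0, "turn": 0}
    - {"dx": 0, "dy": 0, "dz": 0, "turn": 0}
    - {"dx": 0, "dy": 0, "dz": 0, "turn": 0}
    - {"dx": 0, "dy": 0, "dz": 0, "turn": 0}
    - {"dx": 0, "dy": 0, "dz": 0, "turn": 0}
  fingers: 0
  grip_force: 6

```text
time: 7.68
tool_pos: [0.5099, -0.0054, 0.2593]
tcp_rot: [-3.141, 0.032, 0.0]
wrist_force: [-0.5, 0.4, -2.5]
width: 0.295
```

```bash
python3 -c "
from h import *
s=bot.read_state();print(s['torque'],s['width'],s['time'])"
```

```text
[0.01348973 0.22909731 0.02109274] 0.2948522292979807 7.6833
```

Request:
jog_arm:
  motion:
    - {"dx": 0, "dy": 0, "dz": 0, "turn": 0}
    - {"dx": 0, "dy": 0, "dz": 0, "turn": 0}
    - {"dx": 0, "dy": 0, "dz": 0, "turn": 0}
    - {"dx": 0, "dy": 0, "dz": 0, "turn": 0}
    - {"dx": 0, "dy": 0, "dz": 0, "turn": 0}
    - {"dx": 0, "dy": 0, "dz": 0, "turn": 0}
    - {"dx": 0, "dy": 0, "dz": 0, "turn": 0}
    - {"dx": 0, "dy": 0, "dz": 0, "turn": 0}
    - {"dx": 0, "dy": 0, "dz": 0, "turn": 0}

```text
time: 8.43
tool_pos: [0.5099, -0.0055, 0.2592]
tcp_rot: [3.141, -0.032, -0.0]
wrist_force: [-0.6, -0.3, -3.4]
width: 0.291
```

```bash
cat > ang.py <<'E'
from h import *
import sys
s=bot.read_state();print(s['torque'],s['width'],s['time'],s['tool_pos'])
tag=sys.argv[1]; grab('scene',tag); W,p=world(tag)
k=s['tool_pos']+[0,0,.019]
w=W.reshape(-1,3); r=np.linalg.norm(w-k,axis=1)
w=w[(r<.2)&(r>.06)&(w[:,2]<k[2]-.02)&(abs(w[:,1]-k[1])<.04)&(w[:,2]>.03)]
print(len(w)); lo=w[w[:,2]<np.percentile(w[:,2],3)+.003]; print('low end',lo.mean(0))
d=cv2.fitLine(w.astype('f4'),cv2.DIST_HUBER,0,.01,.01).ravel();print(d,'tilt deg',np.degrees(np.arccos(abs(d[2]))), 'tipvec', -d[:3]*np.sign(d[2]))
E
python3 ang.py s3
```

```text
[ 0.01620167  0.25493632 -0.039184  ] 0.29061810497583573 8.4333 [ 0.50993981 -0.00545659  0.25923765]
1192
low end [ 0.6605267  -0.01559113  0.19007842]
[ 0.85773116 -0.01858096 -0.51376253  0.6166605  -0.01331812  0.22102126] tilt deg 59.085217 tipvec [ 0.85773116 -0.01858096 -0.51376253]
```

The depth fit puts the trier 59° from vertical, so the force setting evidently bottoms out at 20 N. I'll ease by opening the finger target in small steps from just under the contact width (about 2.5 cm), watching the wrist moment.

Request:
jog_arm:
  motion:
    - {"dx": 0, "dy": 0, "dz": 0, "turn": 0}
    - {"dx": 0, "dy": 0, "dz": 0, "turn": 0}
    - {"dx": 0, "dy": 0, "dz": 0, "turn": 0}
    - {"dx": 0, "dy": 0, "dz": 0, "turn": 0}
  fingers: 2.3
  grip_force: 20

```text
time: 8.82
tool_pos: [0.51, -0.0054, 0.2593]
tcp_rot: [-3.141, 0.032, -0.0]
wrist_force: [1.0, -0.3, -2.4]
width: 0.295
```

```bash
python3 -c "
from h import *
s=bot.read_state();print(s['torque'],s['width'],s['time'])"
```

```text
[ 0.00620515  0.30182195 -0.02184757] 0.29547423497267306 8.8167
```

Request:
jog_arm:
  motion:
    - {"dx": 0, "dy": 0, "dz": 0, "turn": 0}
    - {"dx": 0, "dy": 0, "dz": 0, "turn": 0}
    - {"dx": 0, "dy": 0, "dz": 0, "turn": 0}
    - {"dx": 0, "dy": 0, "dz": 0, "turn": 0}
  fingers: 2.4

```text
time: 9.15
tool_pos: [0.5099, -0.0055, 0.2593]
tcp_rot: [-3.141, 0.032, 0.0]
wrist_force: [-0.3, 0.3, -2.3]
width: 0.299
```

```bash
python3 -c "
from h import *
s=bot.read_state();print(s['torque'],s['width'],s['time'])"
```

```text
[-0.01452974  0.24671865 -0.03344326] 0.29881344428792433 9.15
```

Request:
jog_arm:
  motion:
    - {"dx": 0, "dy": 0, "dz": 0, "turn": 0}
    - {"dx": 0, "dy": 0, "dz": 0, "turn": 0}
    - {"dx": 0, "dy": 0, "dz": 0, "turn": 0}
    - {"dx": 0, "dy": 0, "dz": 0, "turn": 0}
  fingers: 2.47

```text
time: 9.48
tool_pos: [0.51, -0.0055, 0.2593]
tcp_rot: [3.141, -0.032, 0.0]
wrist_force: [0.6, 0.5, -2.8]
width: 0.292
```

```bash
python3 -c "
from h import *
s=bot.read_state();print(s['torque'],s['width'],s['time'])"
```

```text
[-0.0245      0.2546748  -0.02423874] 0.29170451402476105 9.4833
```

Request:
jog_arm:
  motion:
    - {"dx": 0, "dy": 0, "dz": 0, "turn": 0}
    - {"dx": 0, "dy": 0, "dz": 0, "turn": 0}
    - {"dx": 0, "dy": 0, "dz": 0, "turn": 0}
    - {"dx": 0, "dy": 0, "dz": 0, "turn": 0}
  fingers: 2.53

```text
time: 9.82
tool_pos: [0.5099, -0.0054, 0.2593]
tcp_rot: [-3.141, 0.032, 0.0]
wrist_force: [-0.4, 0.1, -3.6]
width: 0.3
```

```bash
python3 -c "
from h import *
s=bot.read_state();print(s['torque'],s['width'],s['time'])"
```

```text
[ 0.02689245  0.17442037 -0.00993505] 0.29997828451143066 9.8167
```

Request:
jog_arm:
  motion:
    - {"dx": 0, "dy": 0, "dz": 0, "turn": 0}
    - {"dx": 0, "dy": 0, "dz": 0, "turn": 0}
    - {"dx": 0, "dy": 0, "dz": 0, "turn": 0}
    - {"dx": 0, "dy": 0, "dz": 0, "turn": 0}
    - {"dx": 0, "dy": 0, "dz": 0, "turn": 0}
    - {"dx": 0, "dy": 0, "dz": 0, "turn": 0}
    - {"dx": 0, "dy": 0, "dz": 0, "turn": 0}
    - {"dx": 0, "dy": 0, "dz": 0, "turn": 0}

```text
time: 10.48
tool_pos: [0.51, -0.0055, 0.2593]
tcp_rot: [3.141, -0.032, 0.0]
wrist_force: [0.1, -0.4, -3.4]
width: 0.299
```

```bash
python3 ang.py s4
```

```text
[-0.0170836   0.20286263 -0.02476098] 0.29889060682001317 10.4833 [ 0.50997243 -0.00545828  0.25928844]
1010
low end [ 0.60929229 -0.01391565  0.13441891]
[-0.55690926  0.02565659  0.8301769   0.58074844 -0.01223018  0.18196826] tilt deg 33.88308 tipvec [ 0.55690926 -0.02565659 -0.8301769 ]
```

The trier has swung from 59° to 34° off vertical, so this works. I'm easing a hair more.

Request:
jog_arm:
  motion:
    - {"dx": 0, "dy": 0, "dz": 0, "turn": 0}
    - {"dx": 0, "dy": 0, "dz": 0, "turn": 0}
    - {"dx": 0, "dy": 0, "dz": 0, "turn": 0}
    - {"dx": 0, "dy": 0, "dz": 0, "turn": 0}
    - {"dx": 0, "dy": 0, "dz": 0, "turn": 0}
    - {"dx": 0, "dy": 0, "dz": 0, "turn": 0}
    - {"dx": 0, "dy": 0, "dz": 0, "turn": 0}
    - {"dx": 0, "dy": 0, "dz": 0, "turn": 0}
  fingers: 2.55

```text
time: 11.2
tool_pos: [0.51, -0.0055, 0.2593]
tcp_rot: [-3.141, 0.032, -0.0]
wrist_force: [-0.0, -0.4, -2.3]
width: 0.303
```

```bash
python3 ang.py s5
```

```text
[0.04789913 0.19499953 0.03028556] 0.3026048942902221 11.2 [ 0.50996874 -0.00545259  0.25930031]
1003
low end [ 0.60780973 -0.01408562  0.1337043 ]
[-0.550076    0.01114922  0.83504015  0.5836665  -0.01288995  0.17463228] tilt deg 33.37998 tipvec [ 0.550076   -0.01114922 -0.83504015]
```

Request:
jog_arm:
  motion:
    - {"dx": 0, "dy": 0, "dz": 0, "turn": 0}
    - {"dx": 0, "dy": 0, "dz": 0, "turn": 0}
    - {"dx": 0, "dy": 0, "dz": 0, "turn": 0}
    - {"dx": 0, "dy": 0, "dz": 0, "turn": 0}
    - {"dx": 0, "dy": 0, "dz": 0, "turn": 0}
    - {"dx": 0, "dy": 0, "dz": 0, "turn": 0}
    - {"dx": 0, "dy": 0, "dz": 0, "turn": 0}
    - {"dx": 0, "dy": 0, "dz": 0, "turn": 0}
  fingers: 2.58

```text
time: 11.92
tool_pos: [0.51, -0.0055, 0.2593]
tcp_rot: [-3.141, 0.032, -0.0]
wrist_force: [0.8, 0.2, -2.3]
width: 0.303
```

```bash
python3 ang.py s6
```

```text
[-0.00147764  0.17526254  0.01648584] 0.30322041182921117 11.9167 [ 0.50998905 -0.00546176  0.25930447]
938
low end [ 0.58676134 -0.01339647  0.12165772]
[-0.419963   -0.0021242   0.9075388   0.5589333  -0.01228451  0.18414482] tilt deg 24.832586 tipvec [ 0.419963   0.0021242 -0.9075388]
```

Request:
jog_arm:
  motion:
    - {"dx": 0, "dy": 0, "dz": 0, "turn": 0}
    - {"dx": 0, "dy": 0, "dz": 0, "turn": 0}
    - {"dx": 0, "dy": 0, "dz": 0, "turn": 0}
    - {"dx": 0, "dy": 0, "dz": 0, "turn": 0}
    - {"dx": 0, "dy": 0, "dz": 0, "turn": 0}
    - {"dx": 0, "dy": 0, "dz": 0, "turn": 0}
    - {"dx": 0, "dy": 0, "dz": 0, "turn": 0}
    - {"dx": 0, "dy": 0, "dz": 0, "turn": 0}
  fingers: 2.61

```text
time: 12.63
tool_pos: [0.51, -0.0055, 0.2593]
tcp_rot: [-3.141, 0.032, -0.0]
wrist_force: [-0.2, 0.1, -2.8]
width: 0.303
```

```bash
python3 ang.py s7
```

```text
[-0.00906979  0.05257696  0.06230092] 0.30325739378401795 12.6333 [ 0.51001556 -0.0054687   0.25932488]
888
low end [ 0.56656164 -0.0126042   0.11230263]
[-0.30667794  0.00984606  0.9517624   0.5494804  -0.01153472  0.16853897] tilt deg 17.86866 tipvec [ 0.30667794 -0.00984606 -0.9517624 ]
```

Request:
jog_arm:
  motion:
    - {"dx": 0, "dy": 0, "dz": 0, "turn": 0}
    - {"dx": 0, "dy": 0, "dz": 0, "turn": 0}
    - {"dx": 0, "dy": 0, "dz": 0, "turn": 0}
    - {"dx": 0, "dy": 0, "dz": 0, "turn": 0}
    - {"dx": 0, "dy": 0, "dz": 0, "turn": 0}
    - {"dx": 0, "dy": 0, "dz": 0, "turn": 0}
    - {"dx": 0, "dy": 0, "dz": 0, "turn": 0}
    - {"dx": 0, "dy": 0, "dz": 0, "turn": 0}
  fingers: 2.65

```text
time: 13.35
tool_pos: [0.51, -0.0055, 0.2593]
tcp_rot: [-3.141, 0.032, -0.0]
wrist_force: [-0.3, 0.2, -2.5]
width: 0.312
```

```bash
python3 ang.py s8
```

```text
[ 0.00439726  0.09219218 -0.06297564] 0.3124168487146829 13.35 [ 0.51001257 -0.0054516   0.25931471]
814
low end [ 0.54148282 -0.01260717  0.10596125]
[-0.18355025 -0.01363155  0.9829158   0.53367484 -0.01190082  0.16276276] tilt deg 10.606081 tipvec [ 0.18355025  0.01363155 -0.9829158 ]
```

Request:
jog_arm:
  motion:
    - {"dx": 0, "dy": 0, "dz": 0, "turn": 0}
    - {"dx": 0, "dy": 0, "dz": 0, "turn": 0}
    - {"dx": 0, "dy": 0, "dz": 0, "turn": 0}
    - {"dx": 0, "dy": 0, "dz": 0, "turn": 0}
    - {"dx": 0, "dy": 0, "dz": 0, "turn": 0}
    - {"dx": 0, "dy": 0, "dz": 0, "turn": 0}
  fingers: 2.67

```text
time: 13.9
tool_pos: [0.5099, -0.0054, 0.2593]
tcp_rot: [-3.141, 0.032, 0.0]
wrist_force: [0.0, -0.2, -3.5]
width: 0.312
```

Request:
jog_arm:
  motion:
    - {"dx": 0, "dy": 0, "dz": 0, "turn": 0}
    - {"dx": 0, "dy": 0, "dz": 0, "turn": 0}
    - {"dx": 0, "dy": 0, "dz": 0, "turn": 0}
    - {"dx": 0, "dy": 0, "dz": 0, "turn": 0}
    - {"dx": 0, "dy": 0, "dz": 0, "turn": 0}
    - {"dx": 0, "dy": 0, "dz": 0, "turn": 0}
  fingers: 0
  grip_force: 60

```text
time: 14.4
tool_pos: [0.51, -0.0054, 0.2593]
tcp_rot: [-3.141, 0.032, -0.0]
wrist_force: [0.1, -0.3, -2.2]
width: 0.292
```

```bash
python3 ang.py s9; python3 -c "
from h import *
cv2.imwrite('pics/m9.png',cv2.resize(cv2.imread('pics/s9.png')[40:340,150:500],(700,600)))"
```

```text
[0.00762698 0.04693294 0.01032673] 0.2918656735003264 14.4 [ 0.50995963 -0.00542795  0.25930344]
838
low end [ 0.5494459  -0.01173548  0.1070586 ]
[-0.19641444 -0.00432481  0.9805114   0.53726876 -0.01172809  0.16855374] tilt deg 11.330145 tipvec [ 0.19641444  0.00432481 -0.9805114 ]
```

View pics/m9.png

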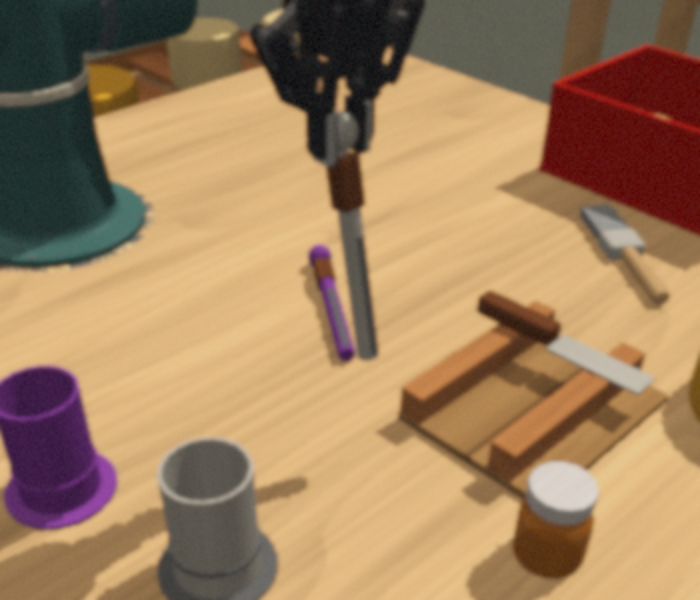

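It now hangs about 11° off plumb, inside the 15° limit, and is nipped again. The knife is still on the rest and the blade tip leans about 34 mm toward +x. I'm raising it and carrying it to the holder, offset so the slanted blade is centred in the bore.

Request:
jog_arm:
  motion:
    - {"dx": 0, "dy": 0, "dz": 1, "turn": 0}
    - {"dx": 0, "dy": 0, "dz": 2, "turn": 0}
    - {"dx": 0, "dy": 0, "dz": 1.5, "turn": 0}
    - {"dx": 0.2, "dy": -1, "dz": 0.5, "turn": 0}
    - {"dx": 0.35, "dy": -2, "dz": 0, "turn": 0}
    - {"dx": 0.35, "dy": -2.5, "dz": 0, "turn": 0}
    - {"dx": 0.35, "dy": -3, "dz": 0, "turn": 0}
    - {"dx": 0.35, "dy": -3, "dz": 0, "turn": 0}
    - {"dx": 0.35, "dy": -2.5, "dz": 0, "turn": 0}
    - {"dx": 0.35, "dy": -2, "dz": 0, "turn": 0}
    - {"dx": 0.2, "dy": -1, "dz": 0, "turn": 0}
    - {"dx": 0.05, "dy": -0.45, "dz": 0, "turn": 0}

```text
time: 15.45
tool_pos: [0.5355, -0.182, 0.309]
tcp_rot: [3.141, -0.035, -0.001]
wrist_force: [0.0, 0.1, -2.7]
width: 0.295
```

Request:
jog_arm:
  motion:
    - {"dx": 0, "dy": 0, "dz": 0, "turn": 0}
    - {"dx": 0, "dy": 0, "dz": 0, "turn": 0}
    - {"dx": 0, "dy": 0, "dz": 0, "turn": 0}
    - {"dx": 0, "dy": 0, "dz": 0, "turn": 0}

```text
time: 15.78
tool_pos: [0.5354, -0.1788, 0.3094]
tcp_rot: [-3.141, 0.03, -0.0]
wrist_force: [0.4, -0.3, -3.1]
width: 0.291
```

```bash
python3 ang.py s10; python3 - <<'E'
from h import *
grab('top','t10')
a=cv2.imread('pics/s10.png')[60:380,140:400];b=cv2.imread('pics/t10.png')[140:300,330:490]
cv2.imwrite('pics/m10.png',np.hstack([cv2.resize(a,(390,480)),cv2.resize(b,(400,480))]))
E
```

```text
[-0.00805829  0.01775057 -0.00531533] 0.2914192057893058 15.7833 [ 0.5354215  -0.17883764  0.30938251]
1338
low end [ 0.57585935 -0.18443831  0.1574165 ]
[-0.198273    0.00787885  0.9801151   0.5635069  -0.18379226  0.2184869 ] tilt deg 11.445148 tipvec [ 0.198273   -0.00787885 -0.9801151 ]
```

View pics/m10.png

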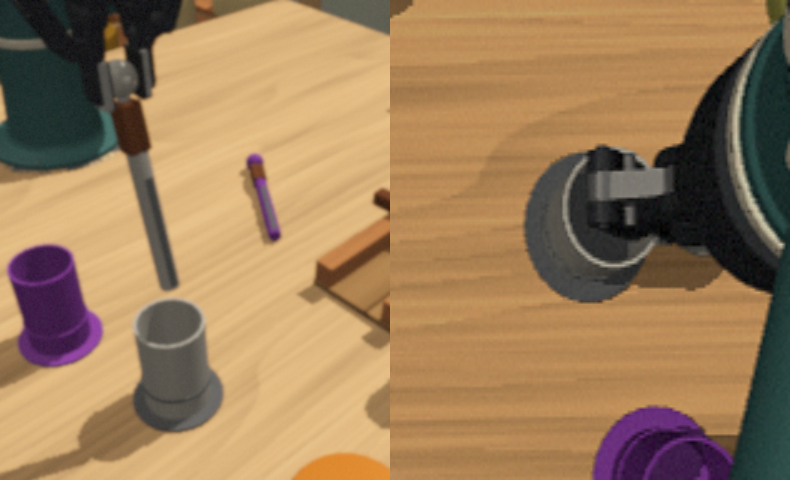

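The blade tip is above the steel holder's mouth, at about (0.571, -0.181, 0.15). I'm lowering it, slowly at the end.

Request:
jog_arm:
  motion:
    - {"dx": 0, "dy": 0, "dz": -1, "turn": 0}
    - {"dx": 0, "dy": 0, "dz": -1.5, "turn": 0}
    - {"dx": 0, "dy": 0, "dz": -1.5, "turn": 0}
    - {"dx": 0, "dy": 0, "dz": -1.5, "turn": 0}
    - {"dx": 0, "dy": 0, "dz": -1.5, "turn": 0}
    - {"dx": 0, "dy": 0, "dz": -1.5, "turn": 0}
    - {"dx": 0, "dy": 0, "dz": -1.5, "turn": 0}
    - {"dx": 0, "dy": 0, "dz": -1.5, "turn": 0}
    - {"dx": 0, "dy": 0, "dz": -1, "turn": 0}
    - {"dx": 0, "dy": 0, "dz": -0.5, "turn": 0}
    - {"dx": 0, "dy": 0, "dz": 0, "turn": 0}
    - {"dx": 0, "dy": 0, "dz": 0, "turn": 0}

```text
time: 16.88
tool_pos: [0.5356, -0.1799, 0.1794]
tcp_rot: [-3.141, 0.032, 0.0]
wrist_force: [0.4, 0.2, -1.8]
width: 0.294
```

Request:
jog_arm:
  motion:
    - {"dx": 0, "dy": 0, "dz": -0.3, "turn": 0}
    - {"dx": 0, "dy": 0, "dz": -0.3, "turn": 0}
    - {"dx": 0, "dy": 0, "dz": -0.3, "turn": 0}
    - {"dx": 0, "dy": 0, "dz": 0, "turn": 0}
    - {"dx": 0, "dy": 0, "dz": 0, "turn": 0}

```text
time: 17.3
tool_pos: [0.5353, -0.1799, 0.1701]
tcp_rot: [-3.141, 0.032, 0.001]
wrist_force: [-0.6, 0.3, -2.5]
width: 0.29
```

Request:
jog_arm:
  motion:
    - {"dx": 0, "dy": 0, "dz": -0.2, "turn": 0}
    - {"dx": 0, "dy": 0, "dz": -0.2, "turn": 0}
    - {"dx": 0, "dy": 0, "dz": 0, "turn": 0}
    - {"dx": 0, "dy": 0, "dz": 0, "turn": 0}

```text
time: 17.63
tool_pos: [0.5352, -0.1799, 0.166]
tcp_rot: [-3.141, 0.032, 0.001]
wrist_force: [0.7, 0.2, -2.9]
width: 0.292
```

Request:
jog_arm:
  motion:
    - {"dx": 0, "dy": 0, "dz": -0.1, "turn": 0}
    - {"dx": 0, "dy": 0, "dz": -0.1, "turn": 0}
    - {"dx": 0, "dy": 0, "dz": 0, "turn": 0}
    - {"dx": 0, "dy": 0, "dz": 0, "turn": 0}

```text
time: 17.97
tool_pos: [0.5358, -0.1801, 0.1649]
tcp_rot: [3.141, -0.032, 0.001]
wrist_force: [-0.4, 0.9, -0.5]
width: 0.293
```

The wrist load fell from about 3 N to about 0.5 N, so the blade is standing on the floor. I'm releasing and backing straight up.

Request:
jog_arm:
  motion:
    - {"dx": 0, "dy": 0, "dz": 0, "turn": 0}
    - {"dx": 0, "dy": 0, "dz": 0, "turn": 0}
    - {"dx": 0, "dy": 0, "dz": 0, "turn": 0}
    - {"dx": 0, "dy": 0, "dz": 0, "turn": 0}
    - {"dx": 0, "dy": 0, "dz": 0, "turn": 0}
    - {"dx": 0, "dy": 0, "dz": 0, "turn": 0}
    - {"dx": 0, "dy": 0, "dz": 0, "turn": 0}
    - {"dx": 0, "dy": 0, "dz": 0, "turn": 0}
    - {"dx": 0, "dy": 0, "dz": 0, "turn": 0}
    - {"dx": 0, "dy": 0, "dz": 0, "turn": 0}
    - {"dx": 0, "dy": 0, "dz": 0, "turn": 0}
    - {"dx": 0, "dy": 0, "dz": 0, "turn": 0}
  fingers: 7

```text
time: 18.97
tool_pos: [0.5354, -0.18, 0.1643]
tcp_rot: [-3.141, 0.032, 0.0]
wrist_force: [0.9, 0.2, 0.7]
width: 0.821
```

Request:
jog_arm:
  motion:
    - {"dx": 0, "dy": 0, "dz": 1, "turn": 0}
    - {"dx": 0, "dy": 0, "dz": 2, "turn": 0}
    - {"dx": 0, "dy": 0, "dz": 2, "turn": 0}
    - {"dx": 0, "dy": 0, "dz": 3, "turn": 0}
    - {"dx": 0, "dy": 0, "dz": 3, "turn": 0}
    - {"dx": 0, "dy": 0, "dz": 2, "turn": 0}
    - {"dx": 0, "dy": 0, "dz": 0, "turn": 0}
    - {"dx": 0, "dy": 0, "dz": 0, "turn": 0}
    - {"dx": 0, "dy": 0, "dz": 0, "turn": 0}
    - {"dx": 0, "dy": 0, "dz": 0, "turn": 0}

```text
time: 19.8
tool_pos: [0.5345, -0.1796, 0.2926]
tcp_rot: [-3.14, 0.032, 0.004]
wrist_force: [-0.1, -0.0, -0.7]
width: 0.82
```

```bash
python3 - <<'E'
from h import *
grab('scene','s11');W,p=world('s11')
m=(abs(W[...,0]-.54)<.06)&(abs(W[...,1]+.18)<.05)&(W[...,2]>.115)&(W[...,2]<.24)
k=W[m];print(len(k),k.max(0),k[k[:,2]>k[:,2].max()-.02].mean(0))
cv2.imwrite('pics/m11.png',cv2.resize(cv2.imread('pics/s11.png')[60:380,140:500],(720,600)))
s=bot.read_state();print(s['tool_pos'],s['width'],s['time'],s['wrist_force'])
E
```

```text
1002 [ 0.5505218  -0.16771804  0.19533908] [ 0.52902997 -0.18366522  0.18682868]
[ 0.53448087 -0.179585    0.29238607] 0.8168034370959057 19.85 [ 0.04604417  0.50393433 -0.13942474]
```

View pics/m11.png

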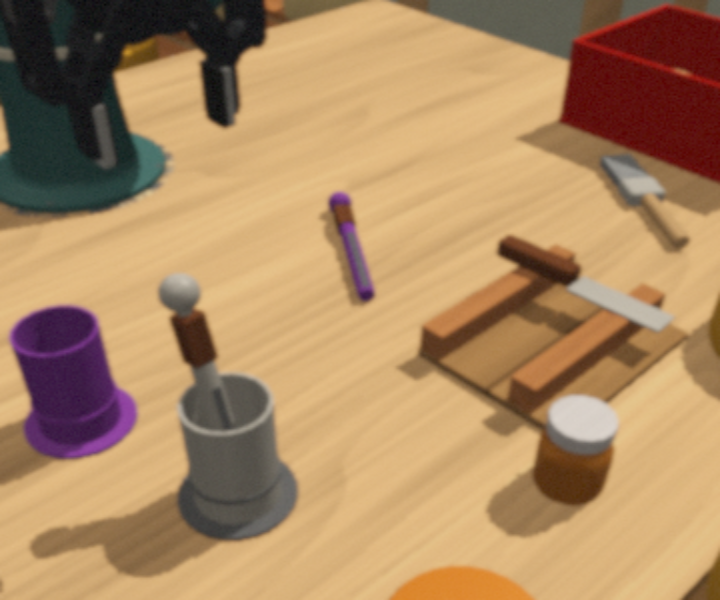

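The trier stands in the steel holder leaning lightly on the rim, knob at (180,292) in the crop, about 0.176 m above the holder floor. The gripper is well clear and the knife is on the rest. Handing in.

```bash
python3 -c "
from h import *
print(bot.finish_job())"
```

```text
the job is handed in; nothing more can be done
None
```

I picked the steel trier up by its ball knob, let it swing to hang clear of the rest, then nipped it again. I lowered it into the steel holder, released it once the blade stood on the floor, and handed the job in at about 20 s of the 64 s. No verdict was reported.

**Last checks:**
- **Standing:** the trier leans lightly on the holder's rim, with the knob about 176 mm above the holder's floor (at least 150 mm is needed). I could not see the tip inside the tube. It was lowered until the load on the wrist fell from about 3 N to 0.5 N, and the knob height fits it being on the floor.
- **Clear of everything:** the gripper is about 10 cm above the trier and the wrist reads essentially no force.
- **Knife:** it looks undisturbed on the rest in the final picture; I did not measure it again.

**What did not go as expected:**
- **Rows refused:** the first three moves were refused because every row needs all four values. No robot time was lost.
- **Grip force:** settings of 6 and 8 N were accepted but had no effect. I eased the grip by opening the finger target in small steps instead.
- **Hang angle:** the trier settled about 11° from plumb rather than perfectly straight. That is within the 15° limit, and I offset the drop point to allow for it.

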